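# Drive the last self-tapping lid screw of an instrument housing

### The arm

A 6-joint arm with a two-finger parallel gripper is mounted at the origin on a cart in front of the work surface, level with it; the furniture and walls round the work are solid. World frame = base frame: x ahead of the robot, y to its left, z up, the work surface at z = 0. Lengths are in m, angles in rad, forces in N, time in s.
With the tool pointing down it reaches from about 0.25 to 0.725 m from the base axis. Payload 4 kg.
Tool frame: the origin (TCP) lies midway between the tips of the shut fingers; the grasp point (between the pads) lies 19 mm behind it (bot.grip_point_offset is the distance from the TCP to the grasp point, in m); z points along the fingers, y is the line along which they close (so a half turn about z gives the same grasp; the last joint's range is limited). The gripper opens to 85 mm and grips with 20 to 120 N. Pads are 22 mm wide; open, the fingers measure 114 mm over their backs; the gripper's body (76 mm by 85 mm) begins 54 mm behind the grasp point. The pads swing forward as they close: fully open they stand 13 mm farther back than shut.
Start: joints at [1.268, 0.241, 0.005, 1.335, 0, 1.571], TCP at [0.149, 0.477, 0.231] pointing down, gripper open.
Joint ranges: [-2.72, 2.72], [-1.05, 1.87], [-1.09, 1.28], [-1.99, 2.15], [-1.42, 1.44], [-3.14, 3.14]. Speed limits (rad/s): [2.79, 2.79, 3.14, 3.14, 3.14, 3.14].

### API

Orientations are given as a unit quaternion [x, y, z, w].
In Python, from workcell import bot gives the robot as it stands.
- The arm moves only by the tool step_arm, never from a script. Its argument "targets" is text: rows parted by semicolons, each of 7 numbers parted by spaces: the opening, from -1 (shut) to 1 (fully open), so that 0 is half open, then the shift along the world's x, y, z normalised to -1 to 1, where 1 is 0.5 m, then the turn, a rotation vector about the world's x, y, z normalised to -1 to 1, where 1 is pi/4 rad. In form: gripper x y z wx wy wz; .... A call has 1 to 10 rows; each row is the pose to reach, as a shift and turn from the pose commanded when the call began; what a row does not reach only later rows make up. A row lasts 1/12 s, in which the tool goes at most 41.7 mm and 7.16 degrees, less where a joint would pass 70% of its speed; a pose out of reach is approached as far as the arm can. A call with a number of a shift or a turn outside -1 to 1 is refused whole. A call with a gripper value outside its range is refused whole. The fingers move at their own pace and stop on an object; the grip force is fixed at half the most. Time passes only in rows, so rows that repeat a pose let the fingers close. It gives the time, the measured TCP pose, the force, the opening and the grip force at its end, in the units of the state.
- bot.get_obs(): the state, without advancing time (a new reading comes with each control period).
- bot.camera(name): name is "side" or "top" or "wrist"; returns the picture (480x640x3 uint8, red, green, blue); there is no depth.
- bot.camera_info(name): a dict with "vertical_fov" (degrees; the focal length in pixels is half the picture's height over the tangent of half this angle, whatever the lens; pixels are square), "cx", "cy" (the principal point, pixels), "D" ([k1, k2, p1, p2, k3] as OpenCV has them; the pictures are not rectified), "pose" (4x4, takes a point from camera to world coordinates). Camera axes: x right, y up, looking along -z (the intrinsics and any distortion apply to the point x, -y, -z); pixel columns grow to the right and rows downward; lengths in m; the calibration is good to about 2 mm. A picture is of the moment at which its call begins: read the wrist's pose just before it. camera_info takes no time and is no camera call; for the wrist camera it gives the pose at the moment of the call.
- bot.job_done(): hands the job in; it is judged then, once.
The state is a dict: "clock": time; "joint_pos": joint angles; "joint_vel": joint speeds; "tau": joint torques, N m; "eef_pos": TCP position; "tool_rot": TCP orientation; "ft_force": force on the tool from outside, world axes, zero at the start; "ft_torque": the same for the moment, N m; "grip_width": finger opening in m; "grasp_force": force on a finger pad.
Only numpy, scipy, OpenCV 4.12 (cv2) and the standard library are available. Lean on these libraries where they do the work, as an engineer would, in place of code of your own. Each camera call takes 0.05 s, during which the arm holds its last target. There are 200 camera calls.

### The job

Take the stubby cross-head screwdriver out of the aluminium tool block, set its bit in the one lid screw of the grey instrument housing that still stands proud, and, pushing firmly straight down while turning clockwise so that it cuts its thread, drive that screw fully home. Lean on it with about 18 to 22 N - less and the bit slips in the head, more than 25 N would crack the plastic - and do not turn the screw with the fingers. Then stand the screwdriver back upright in its hole in the block, and leave the other things on the desk where they are.

Things in the scene. Friction and masses are not known exactly. Their poses are not given: they have to be found in the camera images.
- driver_grip (a point): Middle of the handle, on the axis, of the stubby cross-head screwdriver: black round handle 28 mm wide, 60 mm long; steel shank 8 mm wide, 46 mm long; 160 g, loose. Starts upright, bit down, in the tool block, the handle's lower end resting on the block. z points from bit to handle. Tip of the bit 77 mm below this point, handle's lower end 31 mm below, its upper end 29 mm above.
- driver: The same stubby screwdriver as a whole; origin at the tip of its bit (rounded, as wide as the shank at 4 mm from the tip), z along the axis towards the handle. Not the slim long screwdriver that lies on the desk.
- stand_hole0 (a point): Centre of the mouth of the screwdriver's hole in the top of the aluminium tool block (70 x 60 x 50 mm, fixed; top 50 mm above the desk). The upright round hole is 13 mm wide, 47 mm deep. Four short steel bits at the block's corners stand 10 mm above its top.
- stand: The tool block, fixed; origin at the centre of its underside.
- housing: Grey plastic instrument housing, 112 (x) x 80 (y) x 38 mm; lid held by four screws near the corners, 46 mm (x) and 30 mm (y) from the middle. Origin at the centre of its underside, z up; any yaw. It is held on the soft pad: it cannot slide or turn, but sinks straight down about 1 mm per 6 N of push (4.2 mm at 25 N), and comes back.
- screw: The screw not driven yet: steel self-tapping pan-head screw with cross recess, head 13 mm wide, 5.5 mm high, upright in its pilot hole at the housing's +x, +y corner (at the end away from the two coax sockets; the left corner, looking from the sockets). The underside of its head (this origin) is 4.5 mm above the lid at the start; the three other heads lie on the lid.
- screw_head (a point): Centre of the top of that screw's head; z up. The funnel-shaped cross recess is 10 mm wide at the top and tapers: it centres the bit, whose tip comes to rest about 4 mm below this point, at any angle about the axis. It carries the screw round only while pushed straight down with more than about 10 to 16 N; with less, or with much side load, it slips and the screw stays.
- screw_turn (a joint): Turn of that screw in rad, growing clockwise as seen from above: 0 at the start, 6.28 (one turn) when the head lies on the lid, where it stops. It sinks 4.5 mm a turn and stays where it is left. Turning takes about 0.05 N m. The bit may be lifted off, turned back and set down again as often as needed.
- screw_tin: Bystander: open round tin of thumb screws, 49 mm wide, 18 mm high; origin at the centre of its underside.
- bnc_tee: Bystander: metal tee connector, 34 x 40 x 14 mm, lying behind the work; origin at its underside.
- slim_driver: Bystander: slim long screwdriver, 136 mm, lying on the desk at the front edge; origin at its underside.
- pad: The black soft rubber damping pad under the housing, 136 x 102 x 14 mm, fixed; origin at the centre of its underside.
Not all that is in view belongs to the job. Leave any green or yellow look-alike of the driver alone.

How it is judged:
By the outcome, as a careful person would: the job done as asked, in the order asked, and still so for the second after the job is handed in, with the robot touching nothing.
It also fails if it takes over 72 s, if anything falls off the work surface, if the arm or the gripper's body presses on something with over 40 N, if the wrist force passes 120 N, or if a joint passes its speed limit or range.

## Working session

There is one attempt and no reset: what is moved stays moved. The work goes in short steps, Python scripts to look and compute and a tool call to move; the robot and the scene stay as the last step left them, time stands still between calls to the robot, and variables do not carry over. Pictures are saved under pics/ and viewed, at most 12 in all, crops included, and the job is handed in when it is done.

Besides the shell and the picture viewer there is one more tool, called as a command line: name --argument value ..., lists and objects as JSON in quotes. step_arm: Moves the arm, as the interface text tells. Scaled input: -1 to 1 covers 0.5 m each way for a shift and pi/4 rad each way for a turn. Its arguments: {"type":"object","properties":{"targets":{"type":"string"}},"required":["targets"]}

```bash
mkdir -p pics
python3 - <<'E'
from workcell import bot
import cv2
o=bot.get_obs()
for k in o: print(k,o[k])
print(bot.grip_point_offset)
for n in("top","side"):
    i=bot.camera_info(n);print(n,i)
    cv2.imwrite(f"pics/{n}0.png",bot.camera(n)[:,:,::-1])
E
```

```text
clock 0.0
joint_pos [ 1.26800987e+00  2.41405224e-01  3.73180363e-03  1.33519323e+00
 -5.66113992e-06  1.57079418e+00]
joint_vel [ 0.00049264  0.00143664 -0.00058302 -0.00048385  0.00011601  0.00177416]
tau [-1.05045465e-04 -3.72322476e+01  2.52406132e+01  1.68596936e-02
  1.43644647e-04  1.02107347e-06]
eef_pos [0.14890553 0.47665671 0.23041972]
tool_rot [ 1.50814425e-01  9.88561550e-01 -1.02374878e-03 -1.53321506e-04]
ft_force [0.06033955 0.4539788  0.23943523]
ft_torque [ 0.03242978  0.00218508 -0.01364086]
grasp_force 0.0
grip_width 0.08538865735389035
0.0187
top {'vertical_fov': 44.287143297426695, 'cx': 318.30923725119493, 'cy': 241.52818615744556, 'D': array([-0.10492297,  0.        ,  0.        ,  0.        ,  0.        ]), 'pose': array([[-0.06573558,  0.97740534, -0.20089211,  0.38284807],
       [-0.99782727, -0.06528144,  0.00889193, -0.21411337],
       [-0.0044235 ,  0.20104015,  0.97957302,  0.99928959],
       [ 0.        ,  0.        ,  0.        ,  1.        ]])}
side {'vertical_fov': 56.8051079741743, 'cx': 317.2503417701763, 'cy': 233.7034435950866, 'D': array([-0.02587735,  0.        ,  0.        ,  0.        ,  0.        ]), 'pose': array([[ 0.97562036,  0.12827296, -0.17807574,  0.39220395],
       [-0.21831299,  0.48420556, -0.8472806 , -0.91654466],
       [-0.02245793,  0.86550045,  0.50040445,  0.50862697],
       [ 0.        ,  0.        ,  0.        ,  1.        ]])}
```

View pics/top0.png

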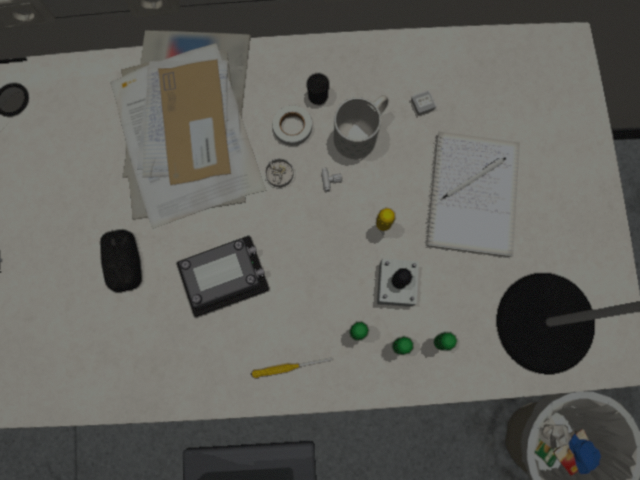

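View pics/side0.png

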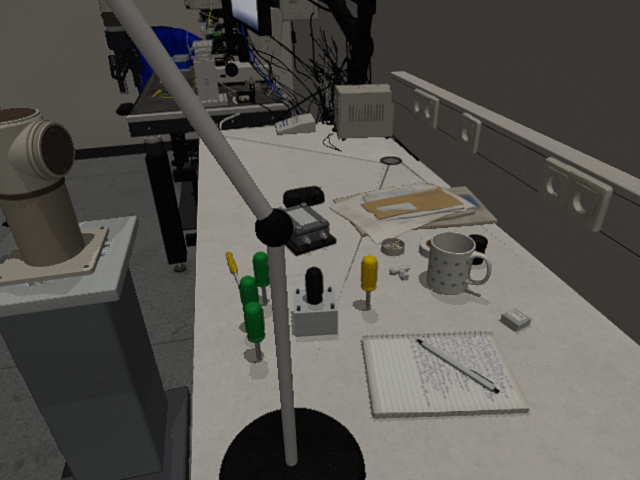

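```bash
cat > h.py <<'E'
import numpy as np, cv2
from workcell import bot
F=np.diag([1,-1,-1.])
def ray(n,uv,info=None):
    i=info or bot.camera_info(n); f=240/np.tan(np.radians(i['vertical_fov']/2))
    K=np.array([[f,0,i['cx']],[0,f,i['cy']],[0,0,1]])
    p=cv2.undistortPoints(np.array([[uv]],float),K,i['D'])[0,0]
    return i['pose'][:3,3], i['pose'][:3,:3]@F@np.array([p[0],p[1],1])
def onz(n,uv,z,info=None):
    c,d=ray(n,uv,info); return c+d*(z-c[2])/d[2]
def proj(i,P):
    f=240/np.tan(np.radians(i['vertical_fov']/2)); T=np.linalg.inv(i['pose'])
    q=F@(T[:3,:3]@np.array(P,float)+T[:3,3])
    K=np.array([[f,0,i['cx']],[0,f,i['cy']],[0,0,1]])
    return cv2.projectPoints(q[None],np.zeros(3),np.zeros(3),K,i['D'])[0][0,0]
def tri(a,b):
    (c,d),(e,g)=ray(*a),ray(*b); d=d/np.linalg.norm(d); g=g/np.linalg.norm(g)
    s=np.linalg.lstsq(np.c_[d,-g],e-c,rcond=None)[0]; p,q=c+s[0]*d,e+s[1]*g
    return (p+q)/2, np.linalg.norm(p-q)
E
python3 - <<'E'
from h import *
np.set_printoptions(precision=4,suppress=True)
t=cv2.imread('pics/top0.png'); s=cv2.imread('pics/side0.png')
a=cv2.resize(t[225:325,165:285],(480,400),interpolation=cv2.INTER_CUBIC)
b=cv2.resize(t[245:325,365:435],(350,400),interpolation=cv2.INTER_CUBIC)
cv2.imwrite('pics/c1.png',np.clip(np.hstack([a,b[:,:300]])*1.5,0,255).astype('uint8'))
print('drv',onz('top',(401,279),.1),tri(('top',(401.5,278)),('side',(314,270))))
for p in [(380,302),(414,302),(416,263),(383,263)]: print('blk',onz('top',p,.055))
for p in [(185,265),(249,241),(195,298),(262,283)]: print('scr',onz('top',p,.056))
for p in [(359,330),(403,345),(446,340),(386,217)]: print('lookalike',onz('top',p,.1))
E
```

```text
drv [ 0.5    -0.3454  0.1   ] (array([ 0.5031, -0.3458,  0.1057]), np.float64(0.004568811102363582))
blk [ 0.4711 -0.3149  0.055 ]
blk [ 0.4673 -0.3695  0.055 ]
blk [ 0.5304 -0.3788  0.055 ]
blk [ 0.534  -0.3252  0.055 ]
scr [ 0.5518 -0.0033  0.056 ]
scr [ 0.5847 -0.1096  0.056 ]
scr [ 0.4968 -0.0183  0.056 ]
scr [ 0.5142 -0.1276  0.056 ]
lookalike [ 0.4267 -0.2748  0.1   ]
lookalike [ 0.3997 -0.3394  0.1   ]
lookalike [ 0.4024 -0.4053  0.1   ]
lookalike [ 0.5995 -0.331   0.1   ]
```

View pics/c1.png

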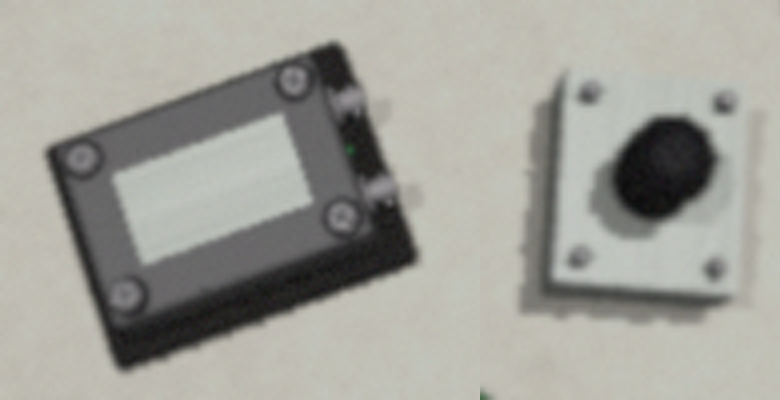

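The black-handled driver in the block, at top (402,278), is the one meant. The green ones at (359,331), (403,346) and (446,341) and the yellow one at (386,219) are look-alikes. The slim driver lies at (290,370). Sockets are on the right of the housing, so the screw is the lower-left one at (196,299).

step_arm --targets "0 0.3 -0.75 0 0 0 0;0 0.3 -0.75 0 0 0 0;0 0.3 -0.75 0 0 0 0;0 0.3 -0.75 0 0 0 0;0 0.3 -0.75 0 0 0 0;0 0.3 -0.75 0 0 0 0;0 0.3 -0.75 0 0 0 0;0 0.3 -0.75 0 0 0 0;0 0.3 -0.75 0 0 0 0;0 0.3 -0.75 0 0 0 0"

```text
clock: 0.93
eef_pos: [0.2991, 0.0995, 0.2312]
tool_rot: [0.152, 0.988, -0.0, 0.0]
ft_force: [-0.4, -0.0, 0.6]
grip_width: 0.0427
grasp_force: 0.0
```

```bash
python3 -c "
from h import *
o=bot.get_obs();print(o['joint_pos'],o['eef_pos'],o['tool_rot'])"
```

```text
[ 3.21878052e-01 -1.32052239e-01 -3.93803735e-01  1.30891582e+00
 -7.94096972e-04  6.26400143e-01] [0.29912497 0.09949665 0.23124915] [ 1.51673418e-01  9.88430580e-01 -3.23796165e-04  2.38672891e-04]
```

step_arm --targets "0 0.4 -0.88 0 0 0 1;0 0.4 -0.88 0 0 0 1;0 0.4 -0.88 0 0 0 1;0 0.4 -0.88 0 0 0 1;0 0.4 -0.88 0 0 0 1;0 0.4 -0.88 0 0 0 1;0 0.4 -0.88 0 0 0 1;0 0.4 -0.88 0 0 0 1;0 0.4 -0.88 0 0 0 1;0 0.4 -0.88 0 0 0 1"

```text
clock: 1.77
eef_pos: [0.447, -0.2222, 0.231]
tool_rot: [-0.239, 0.971, 0.0, -0.0]
ft_force: [-0.3, 1.0, 0.8]
grip_width: 0.0426
grasp_force: 0.0
```

step_arm --targets "0 0 -0.06 0 0 0 1;0 0 -0.06 0 0 0 1;0 0 -0.06 0 0 0 1;0 0 -0.06 0 0 0 1;0 0 -0.06 0 0 0 1;0 0 -0.06 0 0 0 1;0 0 -0.06 0 0 0 1;0 0 -0.06 0 0 0 1;0 0 -0.06 0 0 0 1"

```text
clock: 2.52
eef_pos: [0.4467, -0.2502, 0.231]
tool_rot: [-0.592, 0.806, 0.0, -0.0]
ft_force: [-0.3, 0.6, -1.3]
grip_width: 0.0431
grasp_force: 0.0
```

Run:
```python
from h import *
o=bot.get_obs();print(o['joint_pos'],o['eef_pos'],o['tool_rot'])
i=bot.camera_info('wrist');print(i)
cv2.imwrite('pics/w1.png',bot.camera('wrist')[:,:,::-1])
print(proj(i,[.502,-.3455,.11]))
```

```text
[-5.10563605e-01  2.65154078e-01  3.67721087e-02  1.34331985e+00
  1.15187749e-05 -1.77734129e+00] [ 0.44666634 -0.25017331  0.23103899] [-5.91879586e-01  8.06026272e-01  4.14507533e-04 -1.82193680e-04]
{'vertical_fov': 68.46620818779877, 'cx': 315.88096672024915, 'cy': 242.04470734829144, 'D': array([-0.00104403,  0.        ,  0.        ,  0.        ,  0.        ]), 'pose': array([[-9.54107540e-01, -2.83941350e-01, -9.51636111e-02,
         4.22744978e-01],
       [ 2.99463754e-01, -9.04105458e-01, -3.04819258e-01,
        -3.28237274e-01],
       [ 5.12851274e-04, -3.19328405e-01,  9.47643977e-01,
         3.74286433e-01],
       [ 0.00000000e+00,  0.00000000e+00,  0.00000000e+00,
         1.00000000e+00]])}
[202.9677152  133.91070478]
```

View pics/w1.png

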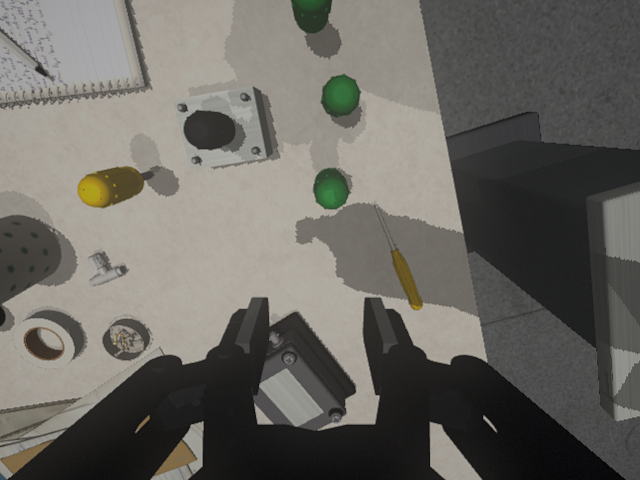

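The wrist view shows the block with its corner bits at (182,107), (245,97), (256,151) and (197,160). The black handle's top is near (203,131), with a foot towards (222,129).

Run:
```python
from h import *
np.set_printoptions(precision=4,suppress=True)
i=bot.camera_info('wrist')
b=np.array([onz('wrist',p,.06,i) for p in [(182,107),(245,97),(256,151),(197,160)]]);print(b,b.mean(0))
bt=np.array([onz('top',p,.06) for p in [(365+(589-480)/5,245+92/5),(365+(724-480)/5,245+102/5),(365+(714-480)/5,245+270/5),(365+(580-480)/5,245+257/5)]]);print(bt,bt.mean(0))
# silhouette segmentation of the handle, fit by model in both views
from scipy.optimize import minimize
def mask(img,box):
    x0,y0,x1,y1=box; g=img[y0:y1,x0:x1].max(2); m=np.zeros(img.shape[:2],'uint8'); m[y0:y1,x0:x1]=(g<60); 
    n,l,s,c=cv2.connectedComponentsWithStats(m); k=1+s[1:,4].argmax(); print(s[k],c[k]); return c[k], s[k]
T=cv2.imread('pics/top0.png');W=cv2.imread('pics/w1.png')
ct,_=mask(T,(385,262,416,296));cw,_=mask(W,(178,105,245,158))
it=bot.camera_info('top')
def cen(info,x,y):
    P=[]
    for z in (.052,.08,.105):
        for a in np.linspace(0,6.28,25):
            r=.014 if z<.1 else .012
            P.append(proj(info,[x+r*np.cos(a),y+r*np.sin(a),z]))
    h=cv2.convexHull(np.array(P,'float32')); m=cv2.moments(h); return np.array([m['m10'],m['m01']])/m['m00']
for n,inf,c in(('top',it,ct),('wrist',i,cw)):
    r=minimize(lambda q:((cen(inf,*q)-c)**2).sum(),[.502,-.3455],method='Nelder-Mead');print(n,r.x,r.fun)
```

```text
[[ 0.5253 -0.3738  0.06  ]
 [ 0.4724 -0.3653  0.06  ]
 [ 0.479  -0.322   0.06  ]
 [ 0.5307 -0.3302  0.06  ]] [ 0.5019 -0.3479  0.06  ]
[[ 0.5321 -0.3307  0.06  ]
 [ 0.5259 -0.374   0.06  ]
 [ 0.4719 -0.3656  0.06  ]
 [ 0.479  -0.3231  0.06  ]] [ 0.5022 -0.3483  0.06  ]
[391 269  21  20 311] [400.9486 278.373 ]
[ 184  111   51   38 1556] [208.9595 129.5039]
top [ 0.5043 -0.3491] 3.349468442345897e-05
wrist [ 0.5049 -0.3488] 2.847530485408854e-05
```

step_arm --targets "0 0.116 -0.198 0 0 0 0;0 0.116 -0.198 0 0 0 0;0 0.116 -0.198 0 0 0 0;0 0.116 -0.198 -0.08 0 0 0;0 0.116 -0.198 -0.16 0 0 0;0 0.116 -0.198 -0.22 0 0 0;0 0.116 -0.198 -0.28 0 0 0;0 0.116 -0.198 -0.31 0 0 0;0 0.116 -0.198 -0.338 0 0 0;0 0.116 -0.198 -0.338 0 0 0"

```text
clock: 3.4
eef_pos: [0.5025, -0.3476, 0.0583]
tool_rot: [-0.592, 0.806, 0.004, -0.001]
ft_force: [-0.8, 0.4, -0.3]
grip_width: 0.0427
grasp_force: 0.0
```

step_arm --targets "-0.2 0 0 0 0 0 0;-0.25 0 0 0 0 0 0;-1 0 0 0 0 0 0;-1 0 0 0 0 0 0;-1 0 0 0 0 0 0;-1 0 0 0 0 0 0;-1 0 0 0 0 0 0;-1 0 0 0 0 0 0"

```text
clock: 4.07
eef_pos: [0.5057, -0.3498, 0.0639]
tool_rot: [-0.592, 0.806, -0.001, 0.0]
ft_force: [-0.5, -0.1, 6.2]
grip_width: 0.0268
grasp_force: 59.0
```

Run:
```python
from h import *
o=bot.get_obs()
for k in('joint_pos','eef_pos','tool_rot','ft_force','ft_torque','grip_width','grasp_force'):print(k,np.round(o[k],4))
W=bot.camera('wrist')[:,:,::-1];cv2.imwrite('pics/w2.png',W)
```

```text
joint_pos [-0.6052  0.5768  0.063   1.0544 -0.     -1.8732]
eef_pos [ 0.5057 -0.3498  0.0639]
tool_rot [-5.923e-01  8.057e-01 -1.200e-03  4.000e-04]
ft_force [-0.4888 -0.0857  6.2125]
ft_torque [ 0.0718  0.1232 -0.0327]
grip_width 0.0268
grasp_force 58.986
```

View pics/w2.png

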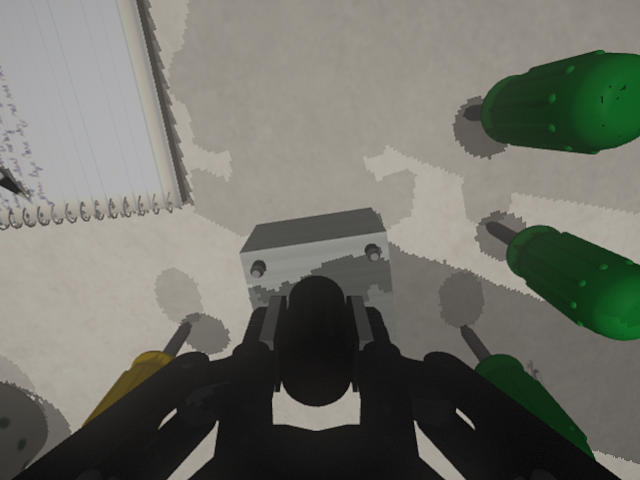

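step_arm --targets "-1 0 0 0.02 0 0 0;-1 0 0 0.05 0 0 0;-1 0 0 0.08 0 0 0;-1 0 0 0.12 0 0 0;-1 0 0 0.17 0 0 0;-1 0 0 0.22 0 0 0;-1 0 0 0.28 0 0 0;-1 0 0.12 0.28 0 0 0.2;-1 0 0.2 0.28 0 0 0.4;-1 0 0.2 0.28 0 0 0.4"

```text
clock: 4.95
eef_pos: [0.5044, -0.2455, 0.2033]
tool_rot: [0.714, -0.701, -0.001, -0.001]
ft_force: [-0.3, 0.0, -1.6]
grip_width: 0.0267
grasp_force: 59.4
```

Run:
```python
from h import *
from scipy.optimize import least_squares
np.set_printoptions(precision=4,suppress=True)
o=bot.get_obs()
for k in('eef_pos','ft_force','ft_torque','grip_width'):print(k,np.round(o[k],4))
T=bot.camera('top')[:,:,::-1];cv2.imwrite('pics/t2.png',T)
it=bot.camera_info('top')
# screw px : order +x+y(proud), +x-y, -x-y, -x+y  (+x away from sockets)
S=[[46,30,.062],[46,-30,.0575],[-46,-30,.0575],[-46,30,.0575]]
px=np.array([(165+125/4,225+295/4),(165+80/4,225+157/4),(165+293/4,225+80/4),(165+342/4,225+217/4)])
def pts(q):
    c,s=np.cos(q[2]),np.sin(q[2]); return [[q[0]+(c*a-s*b)/1e3,q[1]+(s*a+c*b)/1e3,z] for a,b,z in S]
r=least_squares(lambda q:np.ravel([proj(it,p) for p in pts(q)]-px),[.53,-.06,1.3])
print(r.x,r.fun);print(np.array(pts(r.x)))
W=cv2.imread('pics/w1.png')
```

```text
eef_pos [ 0.5044 -0.2455  0.2033]
ft_force [-0.285   0.0126 -1.5554]
ft_torque [-0.0109  0.0752 -0.0062]
grip_width 0.0267
[ 0.5369 -0.0566  1.8635] [-0.1688 -0.0943  0.1864  0.2178  0.0771 -0.0114 -0.09   -0.1062]
[[ 0.4949 -0.0212  0.062 ]
 [ 0.5524 -0.0039  0.0575]
 [ 0.5789 -0.092   0.0575]
 [ 0.5215 -0.1093  0.0575]]
```

step_arm --targets "-1 -0.019 0.449 -0.04 0 0 0.95;-1 -0.019 0.449 -0.04 0 0 0.95;-1 -0.019 0.449 -0.04 0 0 0.95;-1 -0.019 0.449 -0.04 0 0 0.95;-1 -0.019 0.449 -0.04 0 0 0.95;-1 -0.019 0.449 -0.04 0 0 0.95;-1 -0.019 0.449 -0.04 0 0 0.95;-1 -0.019 0.449 -0.04 0 0 0.95"

```text
clock: 5.67
eef_pos: [0.4952, -0.024, 0.1825]
tool_rot: [0.919, -0.395, -0.0, 0.0]
ft_force: [-0.0, -1.0, -1.8]
grip_width: 0.0264
grasp_force: 59.2
```

step_arm --targets "-1 0 0 -0.08 0 0 0.85;-1 0 0 -0.08 0 0 0.85;-1 0 0 -0.08 0 0 0.85;-1 0 0 -0.08 0 0 0.85;-1 0 0 -0.08 0 0 0.85;-1 0 0 -0.08 0 0 0.85;-1 0 0 -0.08 0 0 0.85;-1 0 0 -0.08 0 0 0.85"

```text
clock: 6.33
eef_pos: [0.4956, -0.0262, 0.1425]
tool_rot: [0.997, -0.075, 0.0, 0.0]
ft_force: [-0.0, -0.5, -1.8]
grip_width: 0.0268
grasp_force: 59.4
```

Run:
```python
from h import *
np.set_printoptions(precision=4,suppress=True)
o=bot.get_obs()
for k in('joint_pos','eef_pos','tool_rot','ft_force','ft_torque','grip_width'):print(k,np.round(o[k],4))
i=bot.camera_info('wrist');W=bot.camera('wrist')[:,:,::-1];S=bot.camera('side')[:,:,::-1]
u=proj(i,[.4949,-.0212,.062]);v=proj(bot.camera_info('side'),[.4949,-.0212,.062]);print(u,v)
x,y=map(int,v);c=cv2.resize(S[max(y-70,0):y+30,x-65:x+55],(576,480),interpolation=cv2.INTER_CUBIC)
cv2.imwrite('pics/w3.png',np.clip(np.hstack([cv2.resize(W[100:480,120:520],(505,480)),c])[:,:1000]*1.3,0,255).astype('uint8')[:,::1])
im=cv2.imread('pics/w3.png');cv2.imwrite('pics/w3.png',cv2.resize(im,(800,384)))
```

```text
joint_pos [-0.0525  0.2911 -0.1667  1.1129 -0.0004 -3.0438]
eef_pos [ 0.4956 -0.0262  0.1425]
tool_rot [ 0.9972 -0.0751  0.0001  0.0002]
ft_force [-0.009  -0.4871 -1.7554]
ft_torque [-0.004  -0.004  -0.0104]
grip_width 0.0268
[309.4052 254.3629] [279.443  207.0262]
```

View pics/w3.png

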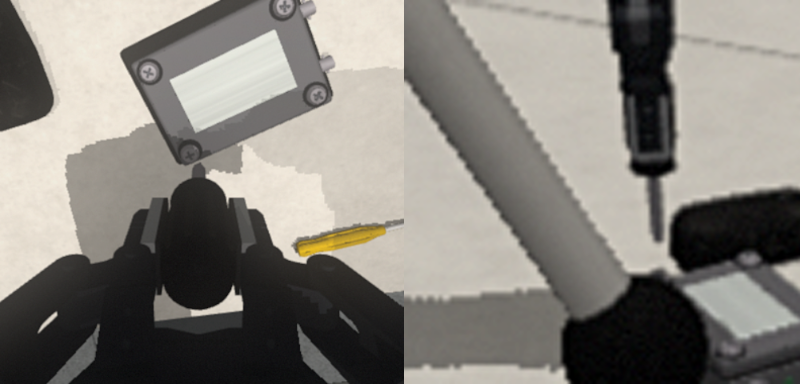

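Run:
```python
from h import *
from scipy.optimize import least_squares
np.set_printoptions(precision=4,suppress=True)
i=bot.camera_info('wrist');e=bot.get_obs()['eef_pos']
f=lambda x,y:(120+x/.8/1.2625,100+y/.8/1.2625)
S=[[46,30,.062],[46,-30,.0575],[-46,-30,.0575],[-46,30,.0575]]
px=np.array([f(190,151),f(148,71),f(284,7),f(317,95)])
def pts(q):
    c,s=np.cos(q[2]),np.sin(q[2]); return [[q[0]+(c*a-s*b)/1e3,q[1]+(s*a+c*b)/1e3,z] for a,b,z in S]
r=least_squares(lambda q:np.ravel([proj(i,p) for p in pts(q)]-px),[.53,-.06,1.86])
print(r.x,r.fun);print(pts(r.x)[0]);print(onz('wrist',px[0],.062,i))
print(e, proj(i,[e[0],e[1],e[2]-.0599]))
for z in(.0826,):print('tip',onz('wrist',f(199,164),z,i))
# enlarged crop of current wrist tip area
W=cv2.imread('pics/w3.png')
cv2.imwrite('pics/w3c.png',cv2.resize(W[100:220,130:290],(800,600),interpolation=cv2.INTER_CUBIC))
```

```text
[ 0.5383 -0.0548  1.8558] [-1.411   2.7762  0.1568 -0.4241  0.837  -1.9158  0.299   0.249 ]
[np.float64(0.4965769933499205), np.float64(-0.019128605505887554), 0.062]
[ 0.4984 -0.0204  0.062 ]
[ 0.4955 -0.0257  0.1425] [316.611  263.9037]
tip [ 0.4965 -0.0261  0.0826]
```

View pics/w3c.png

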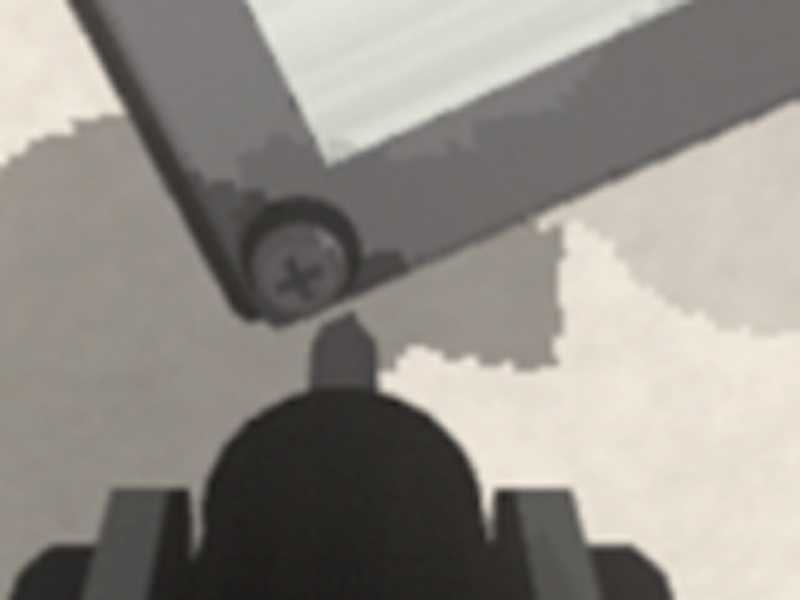

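Run:
```python
from h import *
i=bot.camera_info('wrist');e=bot.get_obs()['eef_pos']
f=lambda x,y:(120+x/.8/1.2625,100+y/.8/1.2625)
s=onz('wrist',f(190,154.4),.062,i);t=onz('wrist',f(199.4,163.3),e[2]-.0599,i);print(s,t,s-t,e)
```

```text
[ 0.49601528 -0.02000583  0.062     ] [ 0.49688852 -0.02640893  0.08259199] [-0.00087324  0.0064031  -0.02059199] [ 0.4954978  -0.02569097  0.14249199]
```

step_arm --targets "-1 -0.001 0.0112 0 0 0 0;-1 -0.001 0.0112 -0.005 0 0 0;-1 -0.001 0.0112 -0.015 0 0 0;-1 -0.001 0.0112 -0.025 0 0 0;-1 -0.001 0.0112 -0.034 0 0 0;-1 -0.001 0.0112 -0.04 0 0 0;-1 -0.001 0.0112 -0.045 0 0 0;-1 -0.001 0.0112 -0.048 0 0 0;-1 -0.001 0.0112 -0.048 0 0 0;-1 -0.001 0.0112 -0.048 0 0 0"

```text
clock: 7.27
eef_pos: [0.495, -0.0194, 0.1185]
tool_rot: [0.997, -0.073, 0.0, 0.0]
ft_force: [0.0, -0.7, -1.0]
grip_width: 0.0264
grasp_force: 59.4
```

step_arm --targets "-1 0 0 -0.002 0 0 0;-1 0 0 -0.004 0 0 0;-1 0 0 -0.004 0 0 0;-1 0 0 -0.004 0 0 0"

```text
clock: 7.6
eef_pos: [0.4952, -0.0195, 0.1171]
tool_rot: [0.997, -0.073, 0.001, 0.0]
ft_force: [-0.6, -1.8, 3.3]
grip_width: 0.0267
grasp_force: 59.9
```

step_arm --targets "-1 0 -0.001 -0.002 0 0 0;-1 0 -0.001 -0.004 0 0 0;-1 0 -0.001 -0.004 0 0 0;-1 0 -0.001 -0.004 0 0 0"

```text
clock: 7.93
eef_pos: [0.4954, -0.0198, 0.1157]
tool_rot: [0.997, -0.073, 0.001, 0.0]
ft_force: [-3.0, -2.5, 9.6]
grip_width: 0.0264
grasp_force: 60.4
```

Run:
```python
from h import *
o=bot.get_obs()
for k in('eef_pos','ft_force','ft_torque'):print(k,np.round(o[k],4))
```

```text
eef_pos [ 0.4954 -0.0198  0.1157]
ft_force [-2.9547 -2.5138  9.5826]
ft_torque [-0.4378  0.6339 -0.0154]
```

step_arm --targets "-1 -0.001 -0.001 0 0 0 0;-1 -0.002 -0.0015 -0.001 0 0 0;-1 -0.002 -0.0015 -0.003 0 0 0;-1 -0.002 -0.0015 -0.003 0 0 0;-1 -0.002 -0.0015 -0.003 0 0 0"

```text
clock: 8.35
eef_pos: [0.4953, -0.02, 0.1151]
tool_rot: [0.997, -0.073, 0.002, -0.001]
ft_force: [-2.1, 0.0, 12.5]
grip_width: 0.0265
grasp_force: 60.6
```

step_arm --targets "-1 -0.002 0 -0.001 0 0 0;-1 -0.002 0 -0.002 0 0 0;-1 -0.002 0 -0.003 0 0 0;-1 -0.002 0 -0.0036 0 0 0;-1 -0.002 0 -0.0036 0 0 0"

```text
clock: 8.77
eef_pos: [0.4952, -0.02, 0.1142]
tool_rot: [0.997, -0.073, 0.003, -0.001]
ft_force: [-3.1, -0.1, 16.3]
grip_width: 0.0267
grasp_force: 60.8
```

step_arm --targets "-1 -0.002 0 -0.001 0 0 0;-1 -0.003 0 -0.002 0 0 0;-1 -0.003 0 -0.0022 0 0 -0.12;-1 -0.003 0 -0.0024 0 0 -0.27;-1 -0.003 0 -0.0026 0 0 -0.42;-1 -0.003 0 -0.0028 0 0 -0.57;-1 -0.003 0 -0.003 0 0 -0.72;-1 -0.003 0 -0.0032 0 0 -0.87;-1 -0.003 0 -0.0033 0 0 -1;-1 -0.003 0 -0.0033 0 0 -1"

```text
clock: 9.6
eef_pos: [0.4949, -0.0202, 0.1133]
tool_rot: [0.893, -0.45, 0.004, -0.002]
ft_force: [-2.0, -1.3, 18.7]
grip_width: 0.0268
grasp_force: 61.3
```

Run:
```python
from h import *
o=bot.get_obs()
for k in('joint_pos','eef_pos','ft_force','ft_torque'):print(k,np.round(o[k],4))
```

```text
joint_pos [-4.1300e-02  3.1040e-01 -2.2340e-01  1.0281e+00  1.0000e-03 -2.2487e+00]
eef_pos [ 0.4949 -0.0202  0.1133]
ft_force [-2.0273 -1.2861 18.6797]
ft_torque [-0.1275  0.3491  0.061 ]
```

step_arm --targets "-1 -0.001 -0.001 -0.0002 0 0 -0.15;-1 -0.001 -0.001 -0.0004 0 0 -0.3;-1 -0.001 -0.001 -0.0006 0 0 -0.45;-1 -0.001 -0.001 -0.0008 0 0 -0.6;-1 -0.001 -0.001 -0.0009 0 0 -0.75;-1 -0.001 -0.001 -0.001 0 0 -0.9;-1 -0.001 -0.001 -0.0011 0 0 -1;-1 -0.001 -0.001 -0.0011 0 0 -1"

```text
clock: 10.27
eef_pos: [0.4948, -0.0204, 0.1128]
tool_rot: [-0.653, 0.757, -0.003, 0.004]
ft_force: [-1.3, 1.2, 17.1]
grip_width: 0.0267
grasp_force: 61.3
```

```bash
cat > s.py <<'E'
from h import *
o=bot.get_obs()
for k in('joint_pos','eef_pos','ft_force','ft_torque'):print(k,np.round(o[k],4))
E
python3 s.py
```

```text
joint_pos [-0.0422  0.3101 -0.2251  1.0258  0.0015 -1.4651]
eef_pos [ 0.4948 -0.0204  0.1128]
ft_force [-1.3187  1.1856 17.0748]
ft_torque [-0.0137  0.1543 -0.0029]
```

step_arm --targets "-1 -0.001 0.0005 -0.0005 0 0 -0.15;-1 -0.001 0.0005 -0.0007 0 0 -0.3;-1 -0.001 0.0005 -0.001 0 0 -0.45;-1 -0.001 0.0005 -0.0012 0 0 -0.6;-1 -0.001 0.0005 -0.0014 0 0 -0.75;-1 -0.001 0.0005 -0.0016 0 0 -0.9;-1 -0.001 0.0005 -0.0018 0 0 -1"

```text
clock: 10.85
eef_pos: [0.4947, -0.0205, 0.1121]
tool_rot: [-0.312, 0.95, -0.001, 0.005]
ft_force: [-0.1, -0.7, 18.7]
grip_width: 0.0265
grasp_force: 61.3
```

```bash
python3 s.py
```

```text
joint_pos [-4.1900e-02  3.1000e-01 -2.2730e-01  1.0229e+00  8.0000e-04 -6.7670e-01]
eef_pos [ 0.4947 -0.0205  0.1121]
ft_force [-0.0594 -0.7251 18.6596]
ft_torque [-0.1701  0.0957  0.0785]
```

step_arm --targets "-1 0 0 -0.0002 0 0 -0.15;-1 0 0 -0.0004 0 0 -0.3;-1 0 0 -0.0006 0 0 -0.45;-1 0 0 -0.0008 0 0 -0.6;-1 0 0 -0.001 0 0 -0.75;-1 0 0 -0.0012 0 0 -0.9;-1 0 0 -0.0014 0 0 -1"

```text
clock: 11.43
eef_pos: [0.4945, -0.0206, 0.1115]
tool_rot: [0.075, 0.997, 0.0, 0.005]
ft_force: [-0.6, -0.4, 18.9]
grip_width: 0.0267
grasp_force: 61.4
```

step_arm --targets "-1 0 0 -0.0002 0 0 -0.15;-1 0 0 -0.0004 0 0 -0.3;-1 0 0 -0.0006 0 0 -0.45;-1 0 0 -0.0008 0 0 -0.6;-1 0 0 -0.001 0 0 -0.75;-1 0 0 -0.0012 0 0 -0.9;-1 0 0 -0.0013 0 0 -1"

```text
clock: 12.02
eef_pos: [0.4943, -0.0205, 0.1108]
tool_rot: [0.451, 0.892, 0.002, 0.004]
ft_force: [-0.9, 0.1, 18.7]
grip_width: 0.0268
grasp_force: 61.4
```

```bash
python3 s.py
```

```text
joint_pos [-4.2000e-02  3.1120e-01 -2.2950e-01  1.0202e+00  8.0000e-04  8.9400e-01]
eef_pos [ 0.4943 -0.0205  0.1108]
ft_force [-0.8986  0.0514 18.7281]
ft_torque [-0.1626  0.3366  0.0174]
```

step_arm --targets "-1 0 0 -0.0002 0 0 -0.15;-1 0 0 -0.0004 0 0 -0.3;-1 0 0 -0.0006 0 0 -0.45;-1 0 0 -0.0008 0 0 -0.6;-1 0 0 -0.001 0 0 -0.75;-1 0 0 -0.0012 0 0 -0.9;-1 0 0 -0.0013 0 0 -1"

```text
clock: 12.6
eef_pos: [0.4942, -0.0203, 0.1102]
tool_rot: [0.758, 0.652, 0.004, 0.003]
ft_force: [-1.0, -0.7, 21.1]
grip_width: 0.0269
grasp_force: 61.4
```

step_arm --targets "-1 0 0 -0.0002 0 0 -0.15;-1 0 0 -0.0004 0 0 -0.3;-1 0 0 -0.0006 0 0 -0.45;-1 0 0 -0.0008 0 0 -0.6;-1 0 0 -0.001 0 0 -0.75;-1 0 0 -0.0012 0 0 -0.9;-1 0 0 -0.0013 0 0 -1"

```text
clock: 13.18
eef_pos: [0.4944, -0.0201, 0.1096]
tool_rot: [0.95, 0.312, 0.005, 0.001]
ft_force: [-0.5, 0.5, 19.8]
grip_width: 0.0268
grasp_force: 61.4
```

```bash
python3 s.py
```

```text
joint_pos [-4.1700e-02  3.1250e-01 -2.3130e-01  1.0170e+00  1.7000e-03  2.4648e+00]
eef_pos [ 0.4944 -0.0201  0.1096]
ft_force [-0.5159  0.4559 19.843 ]
ft_torque [0.0937 0.3096 0.0173]
```

step_arm --targets "-1 0 0 0 0 0 -0.15;-1 0 0 -0.0001 0 0 -0.3;-1 0 0 -0.0003 0 0 -0.45;-1 0 0 -0.0005 0 0 -0.6;-1 0 0 -0.0006 0 0 -0.75;-1 0 0 -0.0006 0 0 -0.8;-1 0 0 -0.0006 0 0 -0.8"

```text
clock: 13.77
eef_pos: [0.4945, -0.0201, 0.1093]
tool_rot: [1.0, 0.005, 0.005, -0.001]
ft_force: [-0.8, 0.3, 20.2]
grip_width: 0.0269
grasp_force: 61.4
```

```bash
python3 s.py
```

```text
joint_pos [-4.1700e-02  3.1290e-01 -2.3160e-01  1.0160e+00  1.7000e-03  3.0894e+00]
eef_pos [ 0.4945 -0.0201  0.1093]
ft_force [-0.7913  0.2641 20.2353]
ft_torque [0.0863 0.2263 0.0037]
```

step_arm --targets "-1 0 0 0.01 0 0 0;-1 0 0 0.02 0 0 0;-1 0 0 0.03 0 0 0;-1 0 0 0.03 0 0 0.15;-1 0 0 0.03 0 0 0.3;-1 0 0 0.03 0 0 0.45;-1 0 0 0.03 0 0 0.6;-1 0 0 0.03 0 0 0.75;-1 0 0 0.03 0 0 0.9;-1 0 0 0.03 0 0 1"

```text
clock: 14.6
eef_pos: [0.4891, -0.0204, 0.119]
tool_rot: [0.921, 0.39, -0.001, -0.001]
ft_force: [-0.1, -0.3, -0.5]
grip_width: 0.0268
grasp_force: 59.5
```

```bash
python3 s.py
python3 - <<'E'
from h import *
o=bot.get_obs();print(o['tool_rot'])
i=bot.camera_info('wrist');W=bot.camera('wrist')[:,:,::-1]
x,y=map(int,proj(i,[.4945,-.0205,.06]));print(x,y)
cv2.imwrite('pics/w4.png',np.clip(cv2.resize(W[max(y-100,0):y+40,x-100:x+87],(800,600),interpolation=cv2.INTER_CUBIC)*1.3,0,255).astype('uint8'))
E
```

```text
joint_pos [-4.2000e-02  3.0320e-01 -2.1710e-01  1.0539e+00  7.0000e-04  2.2974e+00]
eef_pos [ 0.4891 -0.0204  0.119 ]
ft_force [-0.0691 -0.3482 -0.498 ]
ft_torque [-0.0234  0.0099 -0.0217]
[ 0.92064274  0.3904024  -0.00137483 -0.00101245]
322 258
```

View pics/w4.png

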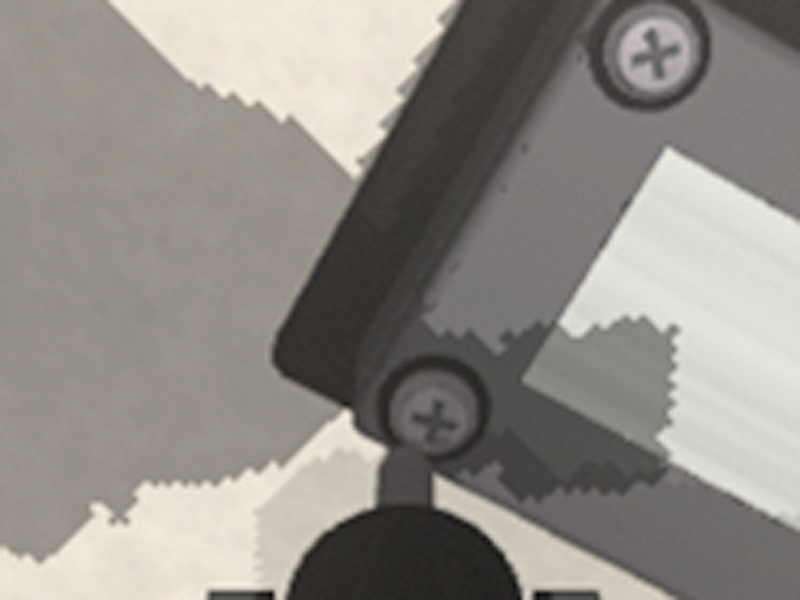

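step_arm --targets "-1 0.006 0 0 0 0 0.15;-1 0.0116 0 0 0 0 0.3;-1 0.0116 0 0 0 0 0.4;-1 0.0116 0 -0.003 0 0 0.4;-1 0.0116 0 -0.006 0 0 0.4;-1 0.0116 0 -0.009 0 0 0.4;-1 0.0116 0 -0.012 0 0 0.4;-1 0.0116 0 -0.012 0 0 0.4"

```text
clock: 15.32
eef_pos: [0.4955, -0.0205, 0.1138]
tool_rot: [0.85, 0.527, -0.0, -0.001]
ft_force: [-0.7, 0.6, 1.1]
grip_width: 0.0269
grasp_force: 59.6
```

```bash
python3 s.py
```

```text
joint_pos [-4.1600e-02  3.1860e-01 -2.1010e-01  1.0435e+00  4.0000e-04  1.9900e+00]
eef_pos [ 0.4955 -0.0205  0.1138]
ft_force [-0.7332  0.6266  1.0618]
ft_torque [ 0.0963  0.3721 -0.0151]
```

Contact. Push up in two steps, compensating x.

step_arm --targets "-1 -0.001 0 -0.002 0 0 0;-1 -0.002 0 -0.004 0 0 0;-1 -0.004 0 -0.006 0 0 0;-1 -0.005 0 -0.008 0 0 0;-1 -0.005 0 -0.008 0 0 0;-1 -0.005 0 -0.008 0 0 0"

```text
clock: 15.82
eef_pos: [0.4948, -0.0204, 0.1117]
tool_rot: [0.85, 0.527, 0.002, 0.001]
ft_force: [-2.5, 0.7, 8.8]
grip_width: 0.0272
grasp_force: 60.2
```

step_arm --targets "-1 -0.001 0 -0.002 0 0 0;-1 -0.003 0 -0.004 0 0 0;-1 -0.005 0 -0.0055 0 0 0;-1 -0.005 0 -0.0055 0 0 0;-1 -0.005 0 -0.0055 0 0 0"

```text
clock: 16.23
eef_pos: [0.4944, -0.0205, 0.1105]
tool_rot: [0.85, 0.527, 0.004, 0.002]
ft_force: [-0.5, 0.7, 13.6]
grip_width: 0.0267
grasp_force: 60.8
```

step_arm --targets "-1 0 0 -0.001 0 0 0;-1 -0.0005 0 -0.002 0 0 0;-1 -0.0015 0 -0.003 0 0 0;-1 -0.0015 0 -0.0038 0 0 0;-1 -0.0015 0 -0.0038 0 0 0;-1 -0.0015 0 -0.0038 0 0 0"

```text
clock: 16.73
eef_pos: [0.4944, -0.0205, 0.1096]
tool_rot: [0.85, 0.527, 0.004, 0.002]
ft_force: [-1.3, 1.4, 17.8]
grip_width: 0.0266
grasp_force: 61.0
```

step_arm --targets "-1 0 0 -0.0002 0 0 -0.1;-1 0 0 -0.0004 0 0 -0.2;-1 0 0 -0.0005 0 0 -0.3;-1 0 0 -0.0006 0 0 -0.4"

```text
clock: 17.07
eef_pos: [0.4944, -0.0203, 0.1093]
tool_rot: [0.922, 0.386, 0.005, 0.002]
ft_force: [-0.5, 0.9, 19.3]
grip_width: 0.0269
grasp_force: 61.2
```

```bash
python3 s.py
```

```text
joint_pos [-4.1800e-02  3.1270e-01 -2.3170e-01  1.0163e+00  1.2000e-03  2.3068e+00]
eef_pos [ 0.4944 -0.0203  0.1093]
ft_force [-0.5005  0.8819 19.2625]
ft_torque [0.4762 0.3643 0.039 ]
```

step_arm --targets "-1 0 0 0 0 0 -0.1;-1 0 0 0 0 0 -0.2;-1 0 0 0 0 0 -0.3;-1 0 0 0 0 0 -0.4"

```text
clock: 17.4
eef_pos: [0.4944, -0.0203, 0.1093]
tool_rot: [0.971, 0.237, 0.005, 0.001]
ft_force: [-1.4, 1.1, 17.7]
grip_width: 0.0269
grasp_force: 61.3
```

```bash
python3 s.py
```

```text
joint_pos [-4.1800e-02  3.1280e-01 -2.3170e-01  1.0162e+00  1.4000e-03  2.6209e+00]
eef_pos [ 0.4944 -0.0203  0.1093]
ft_force [-1.4041  1.1387 17.6996]
ft_torque [0.4783 0.2738 0.0354]
```

step_arm --targets "-1 0 0 -0.0002 0 0 -0.1;-1 0 0 -0.0004 0 0 -0.2;-1 0 0 -0.0005 0 0 -0.3"

```text
clock: 17.65
eef_pos: [0.4945, -0.0203, 0.1092]
tool_rot: [0.993, 0.121, 0.005, 0.0]
ft_force: [-1.4, 1.9, 19.2]
grip_width: 0.0271
grasp_force: 61.3
```

```bash
python3 s.py
```

```text
joint_pos [-4.1800e-02  3.1290e-01 -2.3190e-01  1.0156e+00  1.4000e-03  2.8565e+00]
eef_pos [ 0.4945 -0.0203  0.1092]
ft_force [-1.428   1.8937 19.2091]
ft_torque [ 0.4654  0.3297 -0.008 ]
```

step_arm --targets "-1 0 0 0 0 0 -0.1;-1 0 0 0 0 0 -0.2"

```text
clock: 17.82
eef_pos: [0.4946, -0.0203, 0.1092]
tool_rot: [0.999, 0.043, 0.005, -0.0]
ft_force: [-1.4, 2.1, 18.9]
grip_width: 0.0269
grasp_force: 61.3
```

```bash
python3 s.py
```

```text
joint_pos [-4.1800e-02  3.1290e-01 -2.3190e-01  1.0155e+00  1.4000e-03  3.0136e+00]
eef_pos [ 0.4946 -0.0203  0.1092]
ft_force [-1.3603  2.1058 18.8681]
ft_torque [0.5316 0.2545 0.0151]
```

step_arm --targets "-1 0 0 0.01 0 0 0;-1 0 0 0.02 0 0 0;-1 0 0 0.04 0 0 0;-1 0 0 0.08 0 0 0.1;-1 0 0 0.13 0 0 0.2;-1 0 0 0.18 0 0 0.35;-1 0 0 0.2 0 0 0.5;-1 0 0 0.2 0 0 0.65;-1 0 0 0.2 0 0 0.8;-1 0 0 0.2 0 0 0.8"

```text
clock: 18.65
eef_pos: [0.4899, -0.0209, 0.2048]
tool_rot: [0.936, 0.352, -0.001, -0.0]
ft_force: [-0.8, 0.1, -1.2]
grip_width: 0.0267
grasp_force: 59.3
```

```bash
python3 s.py
python3 - <<'E'
from h import *
o=bot.get_obs();print(o['tool_rot'])
i=bot.camera_info('wrist');W=bot.camera('wrist')[:,:,::-1];cv2.imwrite('pics/w5.png',W)
x,y=map(int,proj(i,[.4945,-.0205,.06]));e=o['eef_pos'];print(x,y,proj(i,[e[0],e[1],e[2]-.0599]))
x2,y2=map(int,proj(i,[.5524,-.0039,.0575]))
X0,Y0=min(x,x2)-70,max(min(y,y2)-50,0)
c=W[Y0:Y0+150,X0:X0+200];print(X0,Y0)
cv2.imwrite('pics/w5c.png',np.clip(cv2.resize(c,(800,600),interpolation=cv2.INTER_CUBIC)*1.3,0,255).astype('uint8'))
E
```

```text
joint_pos [-4.2400e-02  2.3590e-01 -7.1000e-02  1.2651e+00 -4.0000e-04  2.3793e+00]
eef_pos [ 0.4899 -0.0209  0.2048]
ft_force [-0.7583  0.1176 -1.1977]
ft_torque [ 0.0095  0.0575 -0.0425]
[ 9.35912565e-01  3.52231854e-01 -6.22004968e-04 -7.22954645e-05]
319 221 [315.65495909 263.98018876]
249 105
```

View pics/w5c.png

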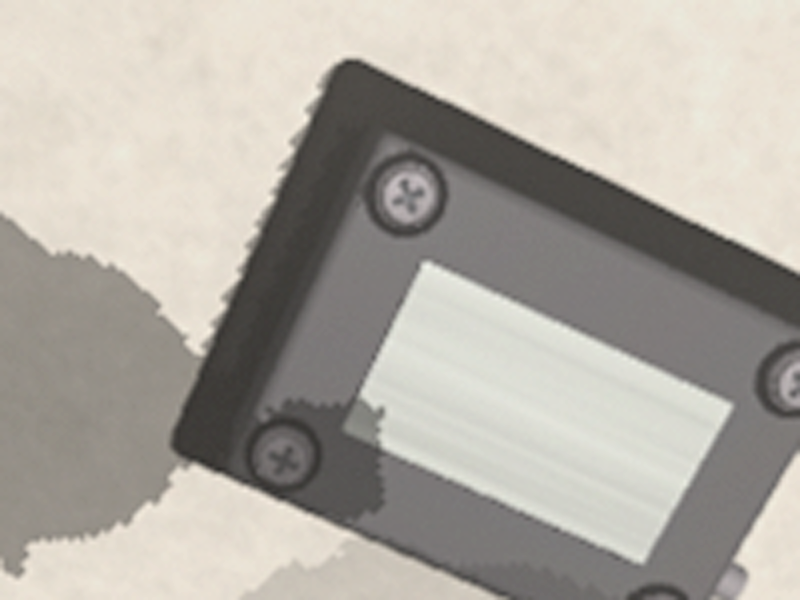

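step_arm --targets "-1 0.032 -0.658 0 0 0 1;-1 0.032 -0.658 0 0 0 1;-1 0.032 -0.658 0 0 0 1;-1 0.032 -0.658 0 0 0 1;-1 0.032 -0.658 0 0 0 1;-1 0.032 -0.658 0 0 0 1;-1 0.032 -0.658 0 0 0 1;-1 0.032 -0.658 0 0 0 1;-1 0.032 -0.658 0 0 0 1;-1 0.032 -0.658 0 0 0 1"

```text
clock: 19.53
eef_pos: [0.5053, -0.3544, 0.2032]
tool_rot: [0.733, 0.68, -0.001, -0.0]
ft_force: [0.4, 0.5, -2.3]
grip_width: 0.0263
grasp_force: 59.6
```

step_arm --targets "-1 0 0 -0.02 0 0 0.15;-1 0 0 -0.05 0 0 0.3;-1 0 0 -0.06 0 0 0.45;-1 0 0 -0.06 0 0 0.6;-1 0 0 -0.06 0 0 0.7;-1 0 0 -0.06 0 0 0.7;-1 0 0 -0.06 0 0 0.7"

```text
clock: 20.12
eef_pos: [0.5062, -0.3489, 0.1744]
tool_rot: [0.519, 0.855, 0.0, -0.001]
ft_force: [0.8, -1.0, -2.1]
grip_width: 0.0265
grasp_force: 59.5
```

```bash
python3 s.py
python3 - <<'E'
from h import *
o=bot.get_obs();print(o['tool_rot'])
i=bot.camera_info('wrist');W=bot.camera('wrist')[:,:,::-1]
e=o['eef_pos'];t=proj(i,[e[0],e[1],e[2]-.0599]);print(t,proj(i,[.505,-.349,.05]))
x,y=map(int,t);X0,Y0=x-100,y-110;print(X0,Y0)
cv2.imwrite('pics/w6.png',np.clip(cv2.resize(W[Y0:Y0+150,X0:X0+200],(800,600),interpolation=cv2.INTER_CUBIC)*1.4,0,255).astype('uint8'))
E
```

```text
joint_pos [-6.0350e-01  4.9780e-01  2.3270e-01  1.3072e+00  1.0000e-04  4.8780e-01]
eef_pos [ 0.5062 -0.3489  0.1744]
ft_force [ 0.7657 -0.9837 -2.1486]
ft_torque [0.0172 0.0102 0.0158]
[ 5.18952035e-01  8.54803032e-01  1.01915899e-04 -7.42771483e-04]
[314.78305976 263.08302367] [313.62923448 232.12371261]
214 153
```

View pics/w6.png

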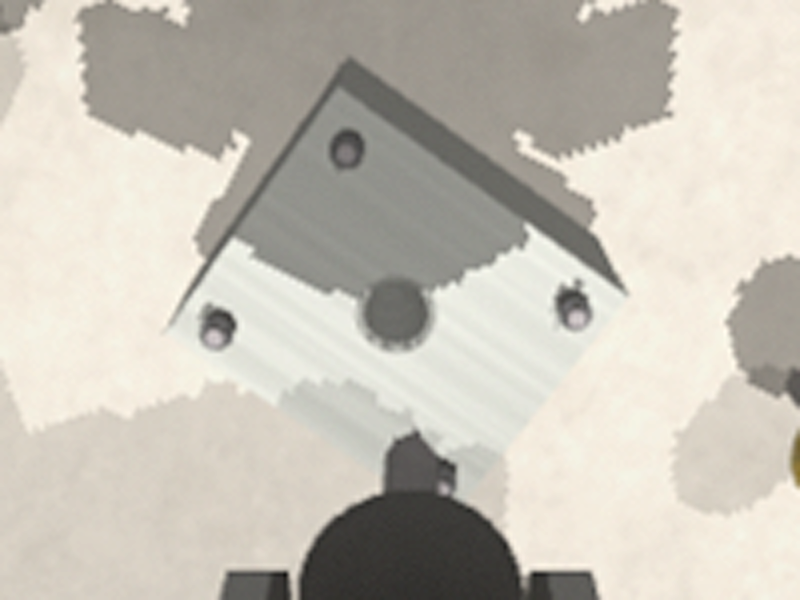

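Run:
```python
from h import *
i=bot.camera_info('wrist');e=bot.get_obs()['eef_pos']
h=onz('wrist',(313,231.5),.05,i);t=onz('wrist',(214+414/4,153+435/4),e[2]-.0599,i);print(h,t,h-t,e)
```

```text
[ 0.50450852 -0.34904524  0.05      ] [ 0.50741316 -0.34748857  0.11471459] [-0.00290464 -0.00155668 -0.06471459] [ 0.50631028 -0.34903019  0.17461459]
```

step_arm --targets "-1 -0.0054 -0.0026 -0.02 0 0 0;-1 -0.0054 -0.0026 -0.05 0 0 0;-1 -0.0054 -0.0026 -0.08 0 0 0;-1 -0.0054 -0.0026 -0.105 0 0 0;-1 -0.0054 -0.0026 -0.12 0 0 0;-1 -0.0054 -0.0026 -0.127 0 0 0;-1 -0.0054 -0.0026 -0.134 0 0 0;-1 -0.0054 -0.0026 -0.134 0 0 0"

```text
clock: 20.83
eef_pos: [0.5036, -0.3509, 0.1075]
tool_rot: [0.518, 0.855, 0.0, -0.0]
ft_force: [0.4, 0.4, -0.9]
grip_width: 0.0264
grasp_force: 59.5
```

step_arm --targets "-1 0 0 -0.005 0 0 0;-1 0 0 -0.01 0 0 0;-1 0 0 -0.01 0 0 0"

```text
clock: 21.08
eef_pos: [0.5038, -0.351, 0.1029]
tool_rot: [0.518, 0.856, -0.0, 0.0]
ft_force: [0.2, 0.6, -0.7]
grip_width: 0.0262
grasp_force: 59.6
```

step_arm --targets "-1 0 0 -0.012 0 0 0;-1 0 0 -0.024 0 0 0;-1 0 0 -0.036 0 0 0;-1 0 0 -0.046 0 0 0;-1 0 0 -0.046 0 0 0"

```text
clock: 21.5
eef_pos: [0.5028, -0.3504, 0.078]
tool_rot: [0.518, 0.856, 0.0, -0.001]
ft_force: [-0.6, -0.5, -2.1]
grip_width: 0.0268
grasp_force: 59.6
```

step_arm --targets "-1 0 0 -0.01 0 0 0;-1 0 0 -0.02 0 0 0;-1 0 0 -0.025 0 0 0;-1 0 0 -0.025 0 0 0"

```text
clock: 21.83
eef_pos: [0.5033, -0.3507, 0.0665]
tool_rot: [0.518, 0.856, 0.0, -0.001]
ft_force: [-0.4, -0.4, -1.6]
grip_width: 0.0264
grasp_force: 59.6
```

step_arm --targets "-1 0 0 -0.002 0 0 0;-1 0 0 -0.004 0 0 0;-1 0 0 -0.006 0 0 0;-1 0 0 -0.006 0 0 0"

```text
clock: 22.17
eef_pos: [0.5037, -0.351, 0.0644]
tool_rot: [0.518, 0.856, -0.0, 0.0]
ft_force: [-1.2, 0.3, -1.4]
grip_width: 0.0266
grasp_force: 59.6
```

step_arm --targets "-1 0 0 -0.002 0 0 0;-1 0 0 -0.003 0 0 0;-1 0 0 -0.003 0 0 0"

```text
clock: 22.42
eef_pos: [0.5039, -0.3511, 0.0639]
tool_rot: [0.518, 0.856, -0.0, 0.0]
ft_force: [-0.9, 1.9, 4.3]
grip_width: 0.0266
grasp_force: 60.4
```

step_arm --targets "-0.2 0 0 0.001 0 0 0;-0.2 0 0 0.001 0 0 0;-0.2 0 0 0.001 0 0 0;-0.1 0 0 0.001 0 0 0;0 0 0 0.002 0 0 0;0 0 0 0.002 0 0 0"

```text
clock: 22.92
eef_pos: [0.5038, -0.351, 0.0638]
tool_rot: [0.518, 0.856, -0.0, -0.0]
ft_force: [0.8, 0.4, 0.0]
grip_width: 0.0424
grasp_force: 0.0
```

step_arm --targets "0 0 0 0.03 0 0 0;0 0 0 0.06 0 0 0;0 0 0 0.12 0 0 0;0 0 0 0.2 0 0 0;0 0 0 0.25 0 0 0;0 0.06 0.1 0.28 0 0 0;0 0.06 0.16 0.28 0 0 0;0 -0.06 0.25 0.28 0 0 0;0 -0.06 0.25 0.28 0 0 0;0 -0.06 0.25 0.28 0 0 0"

```text
clock: 23.75
eef_pos: [0.4666, -0.2204, 0.2019]
tool_rot: [0.516, 0.856, -0.0, -0.006]
ft_force: [-0.9, -1.2, -1.4]
grip_width: 0.0427
grasp_force: 0.0
```

```bash
python3 s.py
python3 - <<'E'
from h import *
T=bot.camera('top')[:,:,::-1];S=bot.camera('side')[:,:,::-1]
a=cv2.resize(S[180:380,200:400],(400,400),interpolation=cv2.INTER_CUBIC);b=cv2.resize(T[150:400,165:465],(400,333));b=np.vstack([b,np.zeros((67,400,3),'uint8')])
cv2.imwrite('pics/end.png',np.clip(np.hstack([a,b])*1.4,0,255).astype('uint8'))
E
```

```text
joint_pos [-4.416e-01  2.956e-01  1.400e-03  1.288e+00  6.000e-04  6.435e-01]
eef_pos [ 0.4666 -0.2204  0.2019]
ft_force [-0.9438 -1.1946 -1.3822]
ft_torque [0.033  0.0764 0.0459]
```

View pics/end.png

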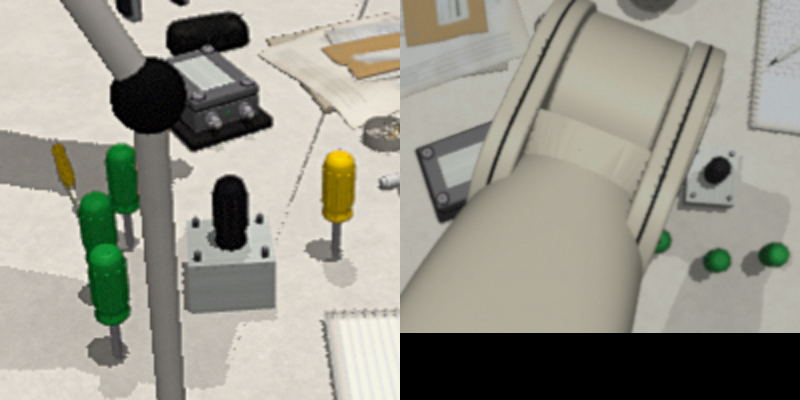

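```bash
python3 -c "
from workcell import bot
print(bot.job_done())"
```

```text
the job is handed in; nothing more can be done
None
```

The screw is driven home: it sank about 4.5 mm under roughly 19–23 N, touching 22.7 N once (over your 22 N, under the 25 N crack limit), then stopped sinking. The stubby screwdriver stands upright in its block, nothing else was touched, and the job was handed in at about 24 s, though I had no direct reading of the screw's turn.

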